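Chock the tin and send off the meal box

TASK

A filled meal box standing on the sloping packing shelf is all that keeps the big tin from rolling down. Push the steel chock up snug and square under the downhill side of the tin, near the middle of its length, and only then push the meal box along the shelf, away from the tin, through the two sprung gate flaps, until both flaps swing shut behind it. The tin must stay where it is, finally resting against the chock; keep the meal box flat on the shelf and leave everything else alone.

Things in the scene. Friction and masses are not known exactly. Their poses are not given: they have to be found in the camera images.
- shelf: Fixed aluminium packing shelf tilted 8 deg. Origin on its upper face (z = 0); x uphill, roughly away from the robot; y level along it, towards gate and landing; z square to it. Face x -152 to 70, y -110 to 405 mm. Front lip 14 mm high, inner side at x = -137, whole length; back lip 30 mm high at x = 67; end wall 30 mm high at y = 402.
- gate (a point): Middle of the gate opening on the shelf's face (shelf x = -84, y = 197 mm), axes as the shelf's. The box passes it along shelf +y, between two posts 10 mm across, 78 mm high, at shelf x = -148 and -20 mm. Open above, no lintel.
- flap_up (a joint): Uphill gate flap, hinged on the post at shelf x = -20 mm: grey leaf 63 mm long, 4 mm thick, 6 to 62 mm above the face, axis square to it. 0 = shut, up to 1.45 rad as it swings to shelf +y (only that way). Spring shuts it: 0.06 N m shut, 0.15 N m fully open. It can close once the box's rear is 65 mm past the gate and no finger is in the way.
- flap_low (a joint): Downhill flap of the gate, on the post at shelf x = -148 mm: same leaf, spring and joint values, also swinging towards the landing.
- tin: Lying steel tin with a pale paper band, 80 mm in diameter, 180 mm long, about 0.8 kg. Origin at its middle, on its axis; its y is the axis, which lies along the shelf's y (level), so the tin would roll downhill (shelf -x). At the start only the meal box, at its gate-side end, holds it.
- meal_box: Closed clear meal box with food in it, 90 mm (x) by 110 mm (y) by 50 mm high, about 0.35 kg, standing on the shelf downhill of the tin's gate-side end. Origin at the centre of its underside, axes parallel to the shelf's. It slides on the face (friction about 0.6) and may drift down to the front lip, which then guides it.
- chock: Dark steel chock, 0.4 kg, on the table to the robot's right of the shelf. Origin at the centre of its underside, z up, x towards its thin toe. 40 mm wide (y). Grip block from x = -45 to 4 mm, 35 mm high; from there a ramp falls at 36 degrees to the blunt toe at x = 48 mm, 4 mm high. Standing on the shelf with its ramp touching the tin, the tin's axis is at x = 66 mm in the chock's frame.
- spare_box: Bystander: a second meal box on the table, 90 by 110 by 50 mm, origin under its centre.
- jar: Bystander: jar 68 mm across, 80 mm high, origin under its centre.
- bowl: Bystander: steel bowl 140 mm across, 60 mm high, origin under its centre.
Mind the look-alikes: they are no part of the job. What is shaped like the meal_box but orange is not meant. Several things have the shape of the chock; the one meant has the colours described above.

How it is judged (in metres and radians):
On the way, in this order (a step that is already met when the one before it is completed fails the run):
1. the chock stands snug under the tin (ramp within about 6 mm of it, near the middle of its length, square to it) while the meal box is still in its place (x of tin in the frame of chock between 0.055 and 0.073 m and y of tin in the frame of chock between -0.045 and 0.045 m and angle between the z axis of chock and the z axis of shelf, either way round below 0.12 rad and angle between the x axis of chock and the x axis of shelf, either way round below 0.3 rad and distance of meal_box from where it was at the start of the episode below 0.02 m), for 0.2 s.
2. the meal box is pushed flat along the shelf through the opened flaps (value of joint each of flap_up, flap_low above 0.4 rad and y of meal_box in the frame of shelf between 0.19 and 0.32 m and z of meal_box in the frame of shelf below 0.012 m), for 0.1 s.
At the end, for the whole second after the job is handed in: The meal box stands flat and still on the shelf beyond the gate, both flaps are shut (within 0.12 rad), and the tin is at rest within 30 mm of where it began, leaning on the chock, which stands flat on the shelf (y of meal_box in the frame of shelf between 0.29 and 0.36 m and z of meal_box in the frame of shelf between -0.01 and 0.01 m and angle between the z axis of meal_box and the z axis of shelf, either way round below 0.1 rad and value of joint each of flap_up, flap_low below 0.12 rad and distance of tin from where it was at the start of the episode below 0.03 m and linear speed of each of tin, meal_box below 0.01 m/s and contact force between tin and chock above 0.1 N and angle between the z axis of chock and the z axis of shelf, either way round below 0.15 rad); the robot touches nothing.
It fails at once if the tin rolls away or is shoved: it moves more than 40 mm (distance of tin from where it was at the start of the episode above 0.04 m).
It fails at once if the meal box tips or is lifted: more than 0.35 rad out of the shelf's plane, or 25 mm off the face (angle between the z axis of meal_box and the z axis of shelf, either way round above 0.35 rad or z of meal_box in the frame of shelf above 0.025 m).
It fails at once if a bystander (spare box, jar or bowl) is moved more than 25 mm (distance of any of spare_box, jar, bowl from where it was at the start of the episode above 0.025 m).
It also fails if it takes over 56 s, if anything falls off the work surface, if the arm or the gripper's body presses on something with over 40 N, if the wrist force passes 120 N, or if a joint passes its speed limit or range.

ROBOT

A 6-joint arm with a two-finger parallel gripper is mounted at the origin on the work surface. World frame = base frame: x ahead of the robot, y to its left, z up, the work surface at z = 0. Lengths are in m, angles in degrees, forces in N, time in s.
With the tool pointing down it reaches from about 0.375 to 0.75 m from the base axis. Payload 9 kg.
Tool frame: the origin (TCP) lies where the fingers leave the gripper's body, on its centre line; the fingertips stand 73 mm ahead of it and the grasp point (between the pads) lies 54 mm ahead of it (robot.tip_reach is the distance from the TCP to the fingertips, in m); z points along the fingers, y is the line along which they close (so a half turn about z gives the same grasp; the last joint's range is limited). The gripper opens to 85 mm and grips with 20 to 120 N. Pads are 22 mm wide; open, the fingers measure 114 mm over their backs; the gripper's body (76 mm by 85 mm) begins 54 mm behind the grasp point. The pads swing forward as they close: fully open they stand 13 mm farther back than shut.
Start: joints at [-81.973, 5.964, 5.575, 89.605, 0, 77.527], TCP at [0.21, -0.562, 0.304] pointing down, gripper open.
Joint ranges: [-171.21, 171.21], [-48.23, 106.86], [-62.78, 66.21], [-105.2, 120.99], [-86.42, 89.51], [-180, 180]. Speed limits (degrees/s): [127.2, 127.2, 147.25, 180, 180, 180].

INTERFACE

Orientations are given as [roll, pitch, yaw] about the fixed x, y, z axes, in that order (R = Rz(yaw) Ry(pitch) Rx(roll)).
In Python, from plant import robot gives the robot as it stands. Calls block until the motion is done:
- robot.move_pose(position, orientation): joint-space move of the TCP to a pose.
- robot.line_to(position, vel=0.15, rotation=None, guard=None): straight line of the TCP; rotation=None keeps the orientation; vel is the mean speed in m/s. With guard (N) it stops when the force on the tool has changed by that much, and returns True; else False.
- robot.goto_joints(angles): joint-space move.
- robot.set_gripper(opening): finger opening in m; the grip force is fixed at half the most; returns when the fingers have stopped.
- robot.pause(seconds).
- robot.ik(position, orientation): joint angles nearest the present ones, or None.
- robot.observe(): the state.
- robot.grab_frame(name): name is "scene" or "top"; returns the picture (400x640x3 uint8, blue, green, red); there is no depth.
- robot.get_calibration(name): a dict with "vertical_fov" (degrees; the focal length in pixels is half the picture's height over the tangent of half this angle, whatever the lens; pixels are square), "cx", "cy" (the principal point, pixels), "k1" (the pictures are not rectified: a ray, as slopes to the right and down, at radius r is drawn at 1 + k1 r^2 times it, then the intrinsics apply), "rvec" (rotation vector, rad) and "tvec" (3), from world to camera coordinates, as OpenCV has them. Camera axes: x right, y down, z forward; pixel columns grow to the right and rows downward; lengths in m; the calibration is good to about 2 mm. A picture is of the moment at which its call begins. get_calibration takes no time and is no camera call.
A pose or a line that the arm cannot do raises robot.IKError and nothing moves.
- robot.job_done(): hands the job in; it is judged then, once.
The state is a dict: "time": time; "q": joint angles; "qvel": joint speeds; "joint_torque": joint torques, N m; "tool_pos": TCP position; "tcp_rot": TCP orientation; "ft_force": force on the tool from outside, world axes, zero at the start; "torque": the same for the moment, N m; "gripper_width": finger opening in m; "gripper_force": force on a finger pad.
Only numpy, scipy, OpenCV 4.12 (cv2) and the standard library are available. Lean on these libraries where they do the work, as an engineer would, in place of code of your own. Each camera call takes 0.05 s, during which the arm holds its last target. There are 200 camera calls.

## Working session

There is one attempt and no reset: what is moved stays moved. The work goes in short steps, each a Python script; the robot and the scene stay as the last script left them, time stands still between calls to the robot, and variables do not carry over. Pictures are saved under pics/ and viewed, at most 10 in all, crops included, and the job is handed in when it is done.

```bash
ls; mkdir -p pics
python3 - <<'E'
from plant import robot
import cv2
for n in("scene","top"):
    cv2.imwrite(f"pics/{n}0.png",robot.grab_frame(n)); print(robot.get_calibration(n))
o=robot.observe();print(o["time"],o["tool_pos"],o["tcp_rot"],o["gripper_width"])
E
```

```text
pics
{'vertical_fov': 56.8903011502603, 'cx': 319.92253357371914, 'cy': 195.89112149393503, 'k1': -0.052860161639738404, 'rvec': array([ 1.71982786,  1.54065653, -0.79798566]), 'tvec': array([-0.00625887, -0.23503499,  1.55993489])}
{'vertical_fov': 45.6750911235978, 'cx': 310.33757198978117, 'cy': 202.46204060036175, 'k1': -0.09593423227753706, 'rvec': array([ 2.15685681, -2.14740866,  0.10501597]), 'tvec': array([-0.02373637,  0.50096303,  1.55380508])}
0.1 [ 0.210105   -0.56180381  0.3032201 ] [-1.79936220e+02 -1.50589859e-02  2.04979177e+01] 0.08542215764208722
```

View pics/scene0.png

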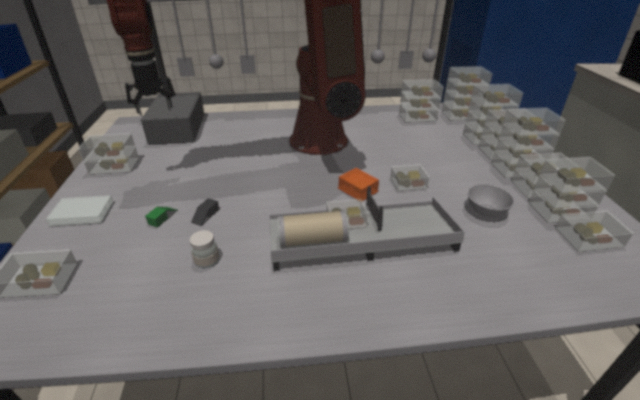

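View pics/top0.png

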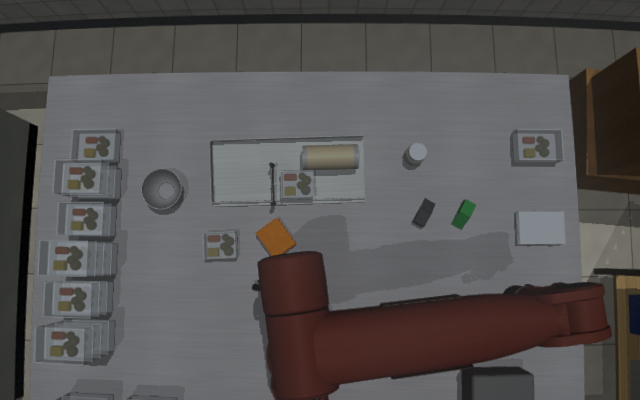

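The scene view has the shelf at (270–460, 205–265), the tin at (312,230) and the meal box at (352,213). The top view has the shelf at (212–365, 138–205), tin (330,157), meal box (297,185) and gate (272,185). There are two chock-shaped things, dark at top (424,212) and green at top (463,214). The dark one fits "dark steel". The orange box at top (276,238) is a decoy. I'll confirm with crops.

Run:
```python
import cv2,numpy as np
t=cv2.imread("pics/top0.png");s=cv2.imread("pics/scene0.png")
a=cv2.resize(t[125:225,205:365],None,fx=5,fy=5,interpolation=cv2.INTER_CUBIC)[:,:800]
cv2.imwrite("pics/c1.png",a)
b=cv2.resize(s[180:280,260:480],(800,364),interpolation=cv2.INTER_CUBIC)
c1=cv2.resize(t[190:236,405:485],(400,230),interpolation=cv2.INTER_CUBIC)
c2=cv2.resize(s[190:236,140:220],(400,230),interpolation=cv2.INTER_CUBIC)
cv2.imwrite("pics/c2.png",np.vstack([b,np.hstack([c1,c2])]))
```

```text
(no output)
```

View pics/c1.png

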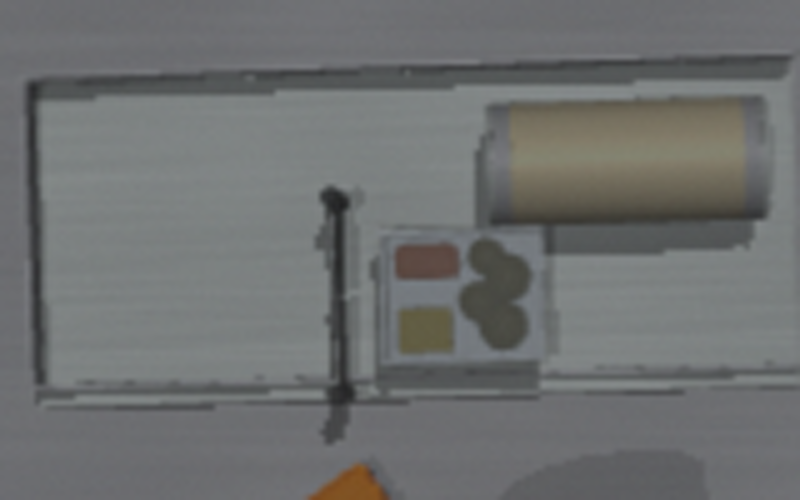

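View pics/c2.png

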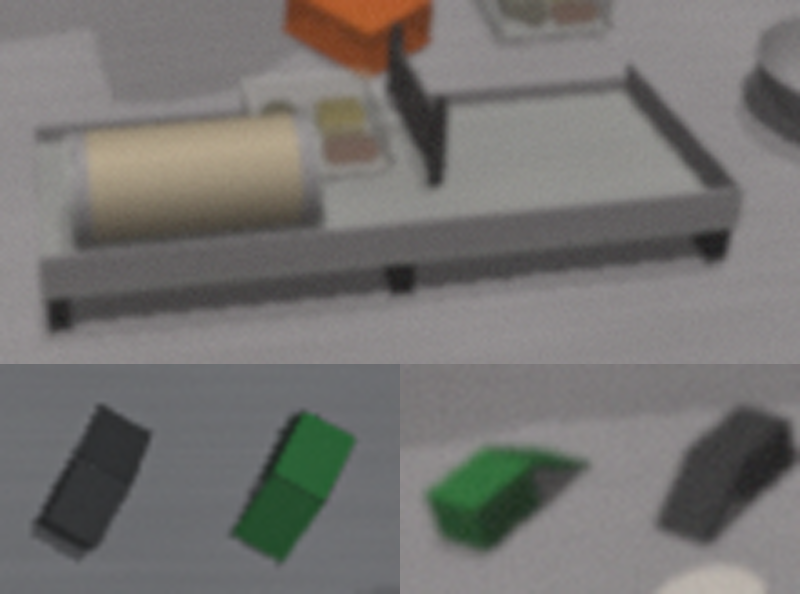

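The crop confirms the dark chock at top (424,212). The scene view shows its block end nearer the robot and its toe towards world +x, −y. The green look-alike points the other way. Next I'll triangulate the shelf corners and posts, and mask the tin band, meal box and chock.

```bash
cat > h.py <<'E'
import cv2,numpy as np
from plant import robot
from scipy.spatial.transform import Rotation as Ro
C={}
for n in("scene","top"):
    c=robot.get_calibration(n);f=200/np.tan(np.radians(c["vertical_fov"]/2))
    K=np.array([[f,0,c["cx"]],[0,f,c["cy"]],[0,0,1]]);R=cv2.Rodrigues(c["rvec"])[0]
    C[n]=(K,np.array([c["k1"],0,0,0,0.]),R,np.asarray(c["tvec"]))
def ray(n,p):
    K,D,R,t=C[n];u=cv2.undistortPoints(np.float64(p).reshape(-1,1,2),K,D)[0,0]
    return -R.T@t,R.T@np.array([u[0],u[1],1])
def proj(n,X):
    K,D,R,t=C[n];return cv2.projectPoints(np.float64(X).reshape(-1,1,3),cv2.Rodrigues(R)[0],t,K,D)[0][:,0]
def plane(n,p,P0,N):
    o,d=ray(n,p);return o+d*((P0-o)@N)/(d@N)
def tri(ps,pt):
    (a,u),(b,v)=ray("scene",ps),ray("top",pt)
    s=np.linalg.lstsq(np.c_[u,-v],b-a,rcond=None)[0];p,q=a+s[0]*u,b+s[1]*v
    return (p+q)/2,np.linalg.norm(p-q)
E
python3 - <<'E'
from h import *
S=lambda x,y:(260+(x+.5)*220/800-.5,180+(y+.5)*100/364-.5)
T=lambda x,y:(205+(x+.5)/5-.5,125+(y+.5)/5-.5)
L={ "back+y":((738,190),(29,80),(70,405,30)),
 "back-y":((40,262),(792,56),(70,-110,30)),
 "frontend+y":((629,67),(37,403),(-152,405,14)),
 "postup":((438,98),(327,193),(-20,197,78)),
 "postlow":((397,25),(342,394),(-148,197,78))}
P=[];M=[]
for k,(s,t,m) in L.items():
    p,g=tri(S(*s),T(*t));P.append(p);M.append(m);print(k,p.round(4),round(g*1e3,1))
# masks
for n in("scene","top"):
    im=cv2.imread(f"pics/{n}0.png");hsv=cv2.cvtColor(im,cv2.COLOR_BGR2HSV)
    box=(270,200,80,60) if n=="scene" else (295,140,70,35)
    x,y,w,h=box;m=cv2.inRange(hsv[y:y+h,x:x+w],(8,40,80),(30,160,255))
    c=max(cv2.findContours(m,0,1)[0],key=cv2.contourArea)+np.array([x,y])
    print(n,"band",cv2.boundingRect(c),cv2.minAreaRect(c),cv2.boxPoints(cv2.minAreaRect(c)).round(1).tolist())
    x,y,w,h=(405,190,42,50) if n=="top" else (185,190,40,42)
    g=im[y:y+h,x:x+w].max(2);m=(g<75).astype(np.uint8)*255
    c=max(cv2.findContours(m,0,1)[0],key=cv2.contourArea)+np.array([x,y])
    print(n,"chock",cv2.minAreaRect(c),cv2.boxPoints(cv2.minAreaRect(c)).round(1).tolist(),np.percentile(g,[2,10,30,60,90]))
E
```

```text
back+y [0.7039 0.3129 0.0648] 0.1
back-y [ 0.7204 -0.1964  0.063 ] 1.1
frontend+y [0.4919 0.312  0.0249] 4.8
postup [0.6187 0.1056 0.1032] 3.8
postlow [0.4915 0.0997 0.0846] 4.1
scene band (284, 209, 59, 36) ((313.01092529296875, 227.33189392089844), (30.794145584106445, 57.42512893676758), 82.40535736083984) [[282.5, 215.89999389648438], [339.3999938964844, 208.3000030517578], [343.5, 238.8000030517578], [286.6000061035156, 246.39999389648438]]
scene chock ((204.23077392578125, 211.65386962890625), (15.269670486450195, 30.53934097290039), 47.72631072998047) [[187.8000030517578, 216.3000030517578], [210.39999389648438, 195.6999969482422], [220.6999969482422, 207.0], [198.10000610351562, 227.60000610351562]] [ 42.  61. 115. 137. 142.]
top band (307, 145, 46, 22) ((329.5, 155.5), (21.0, 45.0), 90.0) [[307.0, 145.0], [352.0, 145.0], [352.0, 166.0], [307.0, 166.0]]
top chock ((423.4858703613281, 213.3254852294922), (13.015229225158691, 28.458675384521484), 29.05460548400879) [[410.8999938964844, 222.60000610351562], [424.70001220703125, 197.6999969482422], [436.1000061035156, 204.0], [422.29998779296875, 228.89999389648438]] [ 49.  54. 111. 112. 114.]
```

```bash
cat >> h.py <<'E'
S_=lambda x,y:(260+(x+.5)*220/800-.5,180+(y+.5)*100/364-.5)
T_=lambda x,y:(205+(x+.5)/5-.5,125+(y+.5)/5-.5)
tilt=Ro.from_euler("y",-8,degrees=True)
E
python3 - <<'E'
from h import *
P=np.array([[.7039,.3129,.0648],[.7204,-.1964,.063],[.4919,.312,.0249],[.6187,.1056,.1032],[.4915,.0997,.0846]])
M=np.array([[70,405,30],[70,-110,30],[-152,405,14],[-20,197,78],[-148,197,78]])/1e3
Mt=tilt.apply(M);a,b=Mt-Mt.mean(0),P-P.mean(0)
yaw=np.arctan2((a[:,0]*b[:,1]-a[:,1]*b[:,0]).sum(),(a[:,:2]*b[:,:2]).sum())
Rz=Ro.from_euler("z",yaw);R=Rz*tilt;t=P.mean(0)-Rz.apply(Mt).mean(0)
print("yaw",np.degrees(yaw),"t",t.round(4));print("res mm",((P-R.apply(M)-t)*1e3).round(1).tolist())
sh=lambda p:(R.inv().apply(p-t)*1e3).round(1)
pl=lambda n,p,z:sh(plane(n,p,t+R.apply([0,0,z]),R.apply([0,0,1])))
for p in[(378,230),(545,226),(548,360),(378,362)]:print("box top",pl("top",T_(*p),.05))
for p in[(243,76),(367,72),(388,165)]:print("box scene",pl("scene",S_(*p),.05))
# tin: silhouettes -> axis mid rays, triangulated
for e,(s,u) in {"+y":((308,172),(488,163)),"-y":((80,188),(769,157))}.items():
    p,g=tri(S_(*s),T_(*u));print("tin end",e,sh(p),round(g*1e3,1),"top@40",pl("top",T_(*u),.04))
# top-view silhouette edges of tin: ray distance geometry in shelf xz plane
def edge(n,f):  # tangent line as shelf ray
    o,d=ray(n,f);return R.inv().apply(o-t),R.inv().apply(d)
for n,fs in{"top":[T_(629,98),T_(629,221)],"scene":[S_(195,115),S_(195,243)]}.items():
    r=[]
    for f in fs:
        o,d=edge(n,f);th=np.arctan2(d[2],d[0]);r.append((o,th))
    o=r[0][0];th=(r[0][1]+r[1][1])/2;k=(.04-o[2])/np.sin(th)
    print(n,"tin x",(o[0]+k*np.cos(th))*1e3,"apparent r",1e3*abs(k)*np.sin(abs(r[0][1]-r[1][1])/2))
U=lambda x,y:(405+(x+.5)/5-.5,190+(y+.5)/5-.5);V=lambda x,y:(140+(x-400+.5)/5-.5,190+(y-364+.5)/5-.5)
for k,p,z in[("toeA",(100,405),.004),("toeB",(152,432),.004),("ridA",(80,455),.035),("ridB",(130,485),.035),("tailA",(37,522),.035),("tailB",(96,550),.035)]:
    print("top",k,plane("top",U(*p),np.array([0,0,z]),np.array([0,0,1.])).round(4))
for k,p,z in[("toeA",(660,525),.004),("toeB",(708,543),.004),("tailA",(742,407),.035),("tailB",(792,430),.035)]:
    print("scene",k,plane("scene",V(*p),np.array([0,0,z]),np.array([0,0,1.])).round(4))
E
```

```text
yaw 1.5647868169659174 t [ 0.6533 -0.0908  0.0276]
res mm [[-3.5, -2.9, -2.2], [-1.0, 2.6, -4.0], [2.1, 2.1, 4.6], [1.4, 0.3, 1.2], [0.9, -2.1, 0.4]]
box top [-41.3 169.1  50. ]
box top [-41.4  59.7  50. ]
box top [-129.1   59.8   50. ]
box top [-127.7  171.3   50. ]
box scene [-132.    64.1   50. ]
box scene [-121.4  166.1   50. ]
box scene [ 22.5 147.7  50. ]
tin end +y [ 1.4 94.5 36.5] 3.9 top@40 [ 1.5 96.3 40. ]
tin end -y [  1.1 -82.5  41. ] 12.1 top@40 [  0.8 -88.7  40. ]
top tin x 1.3508262410079492 apparent r 40.33119967130323
scene tin x 1.9011045961628836 apparent r 46.630022378211414
top toeA [ 0.2761 -0.404   0.004 ]
top toeB [ 0.2581 -0.4387  0.004 ]
top ridA [ 0.2444 -0.3835  0.035 ]
top ridB [ 0.2249 -0.4162  0.035 ]
top tailA [ 0.201  -0.3548  0.035 ]
top tailB [ 0.1829 -0.3932  0.035 ]
scene toeA [ 0.5033 -0.4398  0.004 ]
scene toeB [ 0.5237 -0.4081  0.004 ]
scene tailA [ 0.4283 -0.3954  0.035 ]
scene tailB [ 0.4567 -0.361   0.035 ]
```

```bash
cat >> h.py <<'E'
yaw=1.56;Rs=Ro.from_euler("z",yaw,degrees=True)*tilt;ts=np.array([.6533,-.0908,.0276])
W=lambda p:ts+Rs.apply(np.array(p)/1e3)       # shelf mm -> world
def sh(p):return Rs.inv().apply(np.asarray(p)-ts)*1e3
E
python3 - <<'E'
from h import *
U=lambda x,y:(405+(x+.5)/5-.5,190+(y-364+.5)/5-.5)
q={}
for k,p,z in[("toeA",(100,405),.004),("toeB",(152,432),.004),("ridA",(80,455),.035),("ridB",(130,485),.035),("tailA",(37,522),.035),("tailB",(96,550),.035)]:
    q[k]=plane("top",U(*p),np.array([0,0,z]),np.array([0,0,1.]));print("top",k,q[k].round(4))
m={k:(q[k+"A"]+q[k+"B"])/2 for k in("toe","rid","tail")};print({k:v.round(4) for k,v in m.items()})
d=m["toe"]-m["tail"];y=np.degrees(np.arctan2(d[1],d[0]));print("len",np.hypot(*d[:2]),"yaw",y)
u=np.array([np.cos(np.radians(y)),np.sin(np.radians(y)),0])
print("origin est",[(m[k]-u*x).round(4)[:2] for k,x in(("toe",.048),("rid",.004),("tail",-.045))])
# candidates of grasp IK
for p,o in[((.44,-.38,.10),(180,0,90+y)),((.44,-.38,.10),(180,0,y-90)),]:print(robot.ik(p,o))
# orientation for placing: tool z = -shelf z, tool y=+-shelf y ; and push: tool y along shelf x
X,Y,Z=Rs.as_matrix().T
for n,c in(("place",(X,-Y,-Z)),("place2",(-X,Y,-Z)),("push",(Y,X,-Z)),("push2",(-Y,-X,-Z))):
    o=Ro.from_matrix(np.c_[c]).as_euler("xyz",degrees=True);
    for pt in((-85,0,90),(-85,40,90),(-85,265,90),(-85,265,160)):
        k=robot.ik(W(pt),o);print(n,o.round(1),W(pt).round(3),None if k is None else np.round(k,0))
E
```

```text
top toeA [ 0.5212 -0.4088  0.004 ]
top toeB [ 0.5029 -0.4439  0.004 ]
top ridA [ 0.4837 -0.3877  0.035 ]
top ridB [ 0.4638 -0.4207  0.035 ]
top tailA [ 0.4391 -0.3582  0.035 ]
top tailB [ 0.4206 -0.3971  0.035 ]
{'toe': array([ 0.512 , -0.4263,  0.004 ]), 'rid': array([ 0.4738, -0.4042,  0.035 ]), 'tail': array([ 0.4298, -0.3777,  0.035 ])}
len 0.09551307903580351 yaw -30.63209493601933
origin est [array([ 0.4707, -0.4019]), array([ 0.4703, -0.4022]), array([ 0.4686, -0.4006])]
[-53.69560875   6.58068026 -15.17529632  68.24402341   0.
  66.93648619]
[ -53.69560875    6.58068026  -15.17529632   68.24402341    0.
 -113.06351381]
place [180.   -8.    1.6] [ 0.557 -0.093  0.105] [-24.  -5. -27.  61.   3. 154.]
place [180.   -8.    1.6] [ 0.556 -0.053  0.105] [-20.  -6. -28.  61.   3. 158.]
place [180.   -8.    1.6] [0.549 0.171 0.105] [   4.   -3.  -25.   60.   -0. -177.]
place [180.   -8.    1.6] [0.54  0.171 0.174] [   5.   -8.  -22.   68.   -0. -177.]
place2 [-180.     8.  -178.4] [ 0.557 -0.093  0.105] [-24.  -5. -27.  61.   3. -26.]
place2 [-180.     8.  -178.4] [ 0.556 -0.053  0.10
[... 154 characters left out ...]
0.171 0.174] [  5.  -8. -22.  68.  -0.   3.]
push [172.    0.   91.6] [ 0.557 -0.093  0.105] [-24.  -5. -27.  61.   3.  64.]
push [172.    0.   91.6] [ 0.556 -0.053  0.105] [-20.  -6. -28.  61.   3.  68.]
push [172.    0.   91.6] [0.549 0.171 0.105] [  4.  -3. -25.  60.  -0.  93.]
push [172.    0.   91.6] [0.54  0.171 0.174] [  5.  -8. -22.  68.  -0.  93.]
push2 [-172.     0.   -88.4] [ 0.557 -0.093  0.105] [ -24.   -5.  -27.   61.    3. -116.]
push2 [-172.     0.   -88.4] [ 0.556 -0.053  0.105] [ -20.   -6.  -28.   61.    3. -112.]
push2 [-172.     0.   -88.4] [0.549 0.171 0.105] [  4.  -3. -25.  60.  -0. -87.]
push2 [-172.     0.   -88.4] [0.54  0.171 0.174] [  5.  -8. -22.  68.  -0. -87.]
```

Chock origin is about (0.4705, −0.401) with yaw −31°. In the shelf frame the tin is at about (1, 4) mm and the box at about (−85, 115) mm. I'll grasp the chock now.

Run:
```python
from h import *
y=149.2;p=np.array([.4533,-.3907,0])
robot.move_pose(p+[0,0,.14],[180,0,y])
robot.line_to(p+[0,0,.075],vel=.12)
robot.set_gripper(.02)
o=robot.observe();print(o["time"],o["gripper_width"],o["gripper_force"],o["ft_force"])
robot.line_to(p+[0,0,.20],vel=.2)
o=robot.observe();print(o["time"],o["gripper_width"],o["gripper_force"],o["ft_force"],o["tool_pos"])
a,b=robot.grab_frame("scene"),robot.grab_frame("top")
cv2.imwrite("pics/g.png",np.hstack([cv2.resize(a[130:230,160:280],(480,400),interpolation=2),cv2.resize(b[150:270,380:476],(320,400),interpolation=2)]))
```

```text
2.825 0.03914236521556002 62.04596757888794 [-0.68471275  0.44209849  5.54095727]
3.6 0.039340784877887 60.99286079406738 [-0.18843261  0.11592252 -4.42007155] [ 0.45282651 -0.39008154  0.19811479]
```

View pics/g.png

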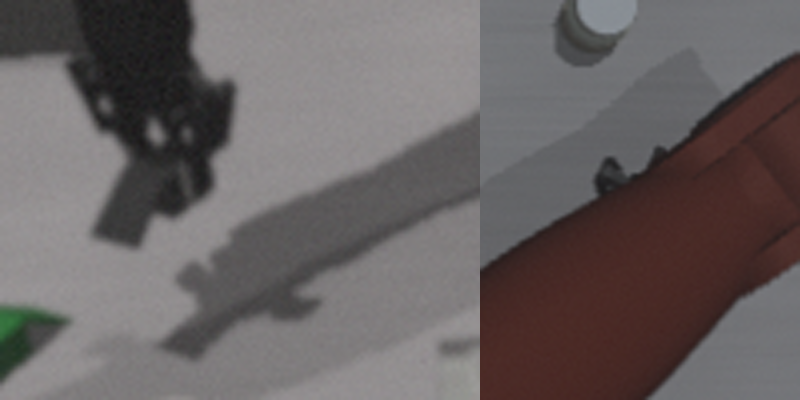

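The chock is held (39 mm wide, 4 N), with its toe at the lower left of the scene crop (117,240). I'll check the toe offset, then place it.

```bash
cat >> h.py <<'E'
_X,_Y,_Z=Rs.as_matrix().T
PLACE=Ro.from_matrix(np.c_[-_X,_Y,-_Z]).as_euler("xyz",degrees=True)
PUSH=Ro.from_matrix(np.c_[_Y,_X,-_Z]).as_euler("xyz",degrees=True)
E
python3 - <<'E'
from h import *
t=plane("scene",(160+117.5/4-.5,130+240.5/4-.5),np.array([0,0,.125]),np.array([0,0,1.]))
d=t-[.4528,-.3901,.125];a=np.radians(-30.8);print("toe ahead mm (68)",1e3*(d[0]*np.cos(a)+d[1]*np.sin(a)),"side",1e3*(-d[0]*np.sin(a)+d[1]*np.cos(a)))
tc=lambda x,h:W([x-20,-6,h+75])   # TCP for chock origin x, underside height h
robot.move_pose(tc(-102,115),PLACE)
robot.line_to(tc(-102,20),vel=.15)
robot.line_to(tc(-79,5),vel=.06)
robot.pause(.2);f0=robot.observe()["ft_force"]
g=robot.line_to(tc(-79,-6),vel=.015,guard=3)
o=robot.observe();s=sh(o["tool_pos"]);print(g,o["time"],s,f0,o["ft_force"])
b=robot.grab_frame("scene")
cv2.imwrite("pics/p.png",cv2.resize(b[170:290,250:410],(800,600),interpolation=2))
E
```

```text
toe ahead mm (68) 65.50897743819642 side 1.524634991209476
True 6.675 [-97.75438006  -6.6480384   80.92949611] [-3.60131695 -0.55318578  5.92158378] [-3.07262566  0.62801328  4.44872354]
```

View pics/p.png

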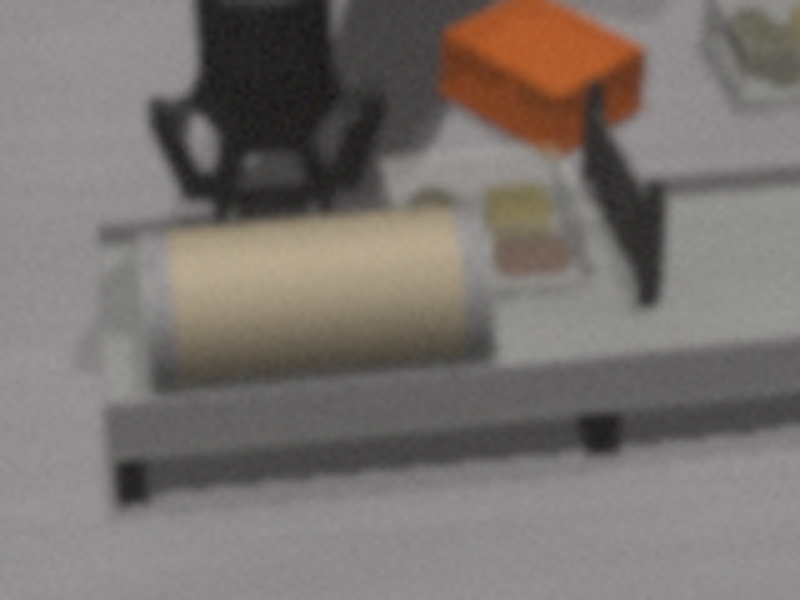

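Run:
```python
from h import *
def st(k):
    robot.pause(.15);o=robot.observe();print(k,round(o["time"],2),sh(o["tool_pos"]).round(1),"F shelf",Rs.inv().apply(o["ft_force"]).round(1))
st("now")
for h in(81,82,83):
    robot.line_to(W([-97.5,-6.5,h]),vel=.02);st(h)
```

```text
now 6.88 [-97.8  -6.7  80.9] F shelf [-1.7 -0.3  6.5]
81 7.28 [-97.2  -6.6  81.2] F shelf [-1.9 -0.8  1.4]
82 7.67 [-97.8  -6.3  81.7] F shelf [ 0.2  0.7 -3.2]
83 8.07 [-97.7  -6.4  82.8] F shelf [-0.9  0.2 -4.1]
```

```bash
sed -i 's/,.0276\])/,.0336])/' h.py
python3 - <<'E'
from h import *
def st(k):
    robot.pause(.1);o=robot.observe();p=sh(o["tool_pos"]);print(k,round(o["time"],2),p.round(1),"F shelf",Rs.inv().apply(o["ft_force"]).round(1));return p
for x in(-94,-91,-88,-86,-84,-82,-80):
    robot.line_to(W([x,-6.5,75.7]),vel=.03);st(x)
E
```

```text
-94 8.47 [-93.8  -6.5  75.8] F shelf [ 0.7 -0.5 -2.8]
-91 8.82 [-90.8  -6.5  75.7] F shelf [ 0.5  0.2 -3.2]
-88 9.18 [-87.8  -6.6  75.7] F shelf [ 0.2 -0.5 -2.3]
-86 9.53 [-85.9  -6.5  75.7] F shelf [-0.7  0.2 -1.5]
-84 9.88 [-84.1  -6.5  75.6] F shelf [-3.1 -0.9 -1. ]
-82 10.22 [-82.3  -6.5  75.6] F shelf [-4.9 -0.1  0.1]
-80 10.57 [-80.2  -6.5  75.6] F shelf [-4.4  0.3  0.6]
```

Contact came at about −85 mm, and the tin has been nudged up about 4 mm. I'll release, back off and look.

Run:
```python
from h import *
robot.set_gripper(.058)
robot.pause(.2)
robot.line_to(W([-80,-6.5,180]),vel=.15)
robot.move_pose(W([-85,-40,220]),PUSH)
o=robot.observe();print(o["time"],o["gripper_width"])
a,b=robot.grab_frame("scene"),robot.grab_frame("top")
cv2.imwrite("pics/r.png",np.vstack([cv2.resize(b[130:215,205:375],(600,300),interpolation=2),cv2.resize(a[180:265,255:425],(600,300),interpolation=2)]))
```

```text
13.2917 0.05799012105046442
```

View pics/r.png

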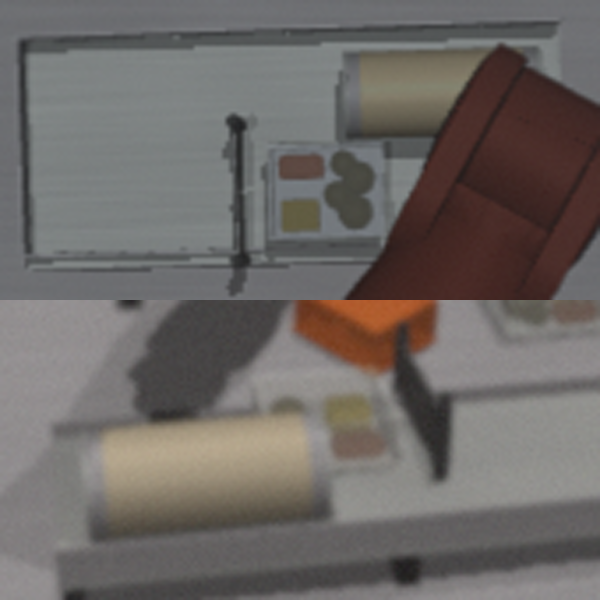

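The tin and box are in place, but the arm hides the chock in the top view. I'll swing the arm aside and check it.

Run:
```python
from h import *
q=np.array(robot.observe()["q"]);q[0]-=35;robot.goto_joints(q.tolist())
b=robot.grab_frame("top");print(robot.observe()["time"])
cv2.imwrite("pics/r2.png",cv2.resize(b[135:210,260:370],(792,540),interpolation=2))
```

```text
14.7167
```

View pics/r2.png

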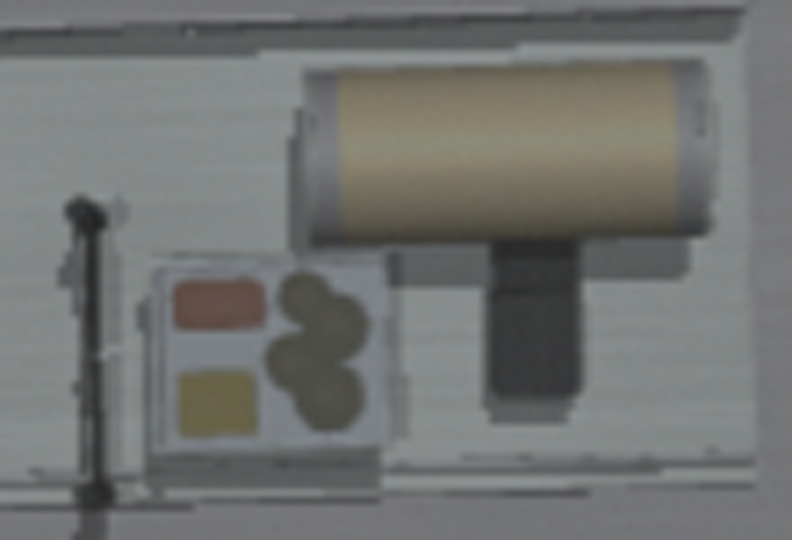

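The chock stands square under the tin at (535,320), near its middle. The box at (270,355) hasn't moved, and there's about 45 mm of room for the fingers between them. Now I'll push the box.

Run:
```python
from h import *
def st(k):
    o=robot.observe();p=sh(o["tool_pos"]);print(k,round(o["time"],2),p.round(1),"F shelf",Rs.inv().apply(o["ft_force"]).round(1))
robot.set_gripper(.04)
robot.move_pose(W([-87,37,170]),PUSH)
robot.line_to(W([-87,37,85]),vel=.1);robot.pause(.1);st("down")
for y in(60,100,140,180,220,264):
    robot.line_to(W([-87,y,85]),vel=.08);st(y)
robot.pause(.3)
robot.grab_frame("top")
a,b=robot.grab_frame("scene"),robot.grab_frame("top")
cv2.imwrite("pics/q.png",np.vstack([cv2.resize(b[130:215,205:375],(600,300),interpolation=2),cv2.resize(a[180:265,300:470],(600,300),interpolation=2)]))
```

```text
down 17.65 [-86.4  36.8  85.9] F shelf [-0.   0.1  0.1]
60 18.09 [-87.   60.8  85. ] F shelf [0.5 0.7 0.5]
100 18.74 [-86.9 100.2  85. ] F shelf [ 0.2 -4.6 -1.3]
140 19.39 [-87.1 140.5  84.9] F shelf [0.3 0.3 0.1]
180 20.04 [-87.  180.4  85. ] F shelf [ 0.2  0.3 -0.1]
220 20.69 [-87.  220.3  85. ] F shelf [-0.2  1.3 -0.5]
264 21.39 [-86.4 264.2  85.4] F shelf [2.9 0.3 3.5]
```

View pics/q.png

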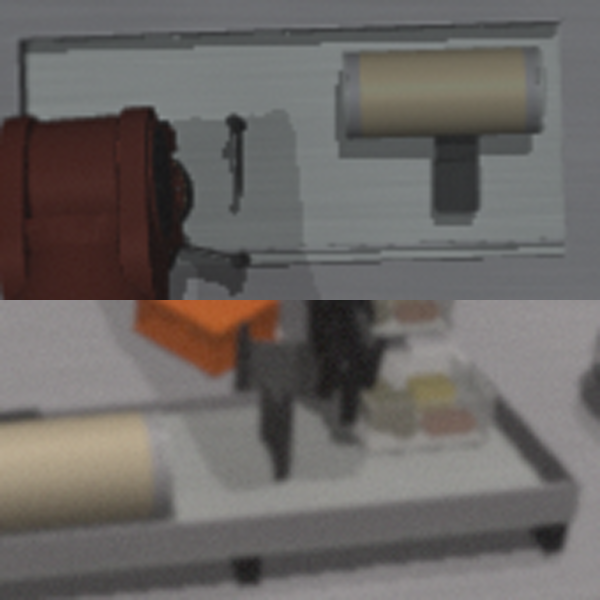

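The box is past the gate and the uphill flap has closed. The downhill flap is held by my finger or the box. The tin rests on the chock. I'll lift out and look.

Run:
```python
from h import *
robot.line_to(W([-87,264,175]),vel=.1)
q=np.array(robot.observe()["q"]);q[0]-=55;robot.goto_joints(q.tolist());robot.pause(.3)
a,b=robot.grab_frame("scene"),robot.grab_frame("top");print(robot.observe()["time"])
cv2.imwrite("pics/z.png",np.vstack([cv2.resize(b[130:215,205:375],(600,300),interpolation=2),cv2.resize(a[180:265,300:470],(600,300),interpolation=2)]))
```

```text
25.1917
```

View pics/z.png

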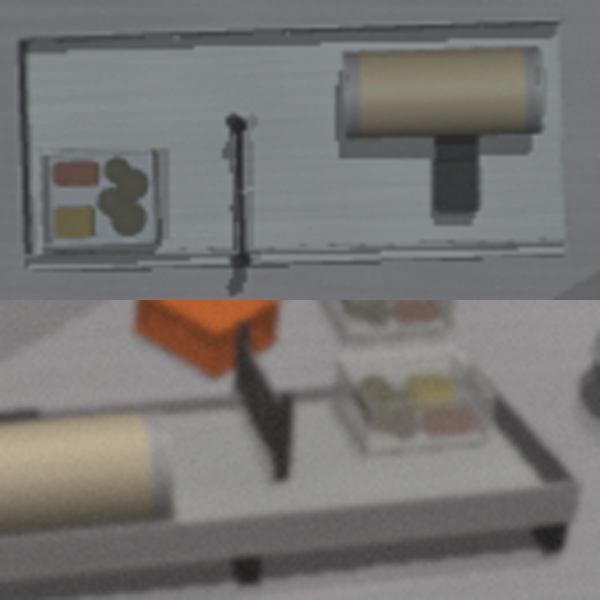

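Both flaps are shut. The box lies flat at (100,200) beyond the gate, and the tin leans on the chock at (440,95). Handing in.

```bash
python3 -c "
from plant import robot
print(robot.job_done())"
```

```text
the job is handed in; nothing more can be done
None
```

The job is handed in, though no verdict came back: in the last pictures the chock is snug and square under the tin, the meal box lies flat beyond the gate, both flaps are shut and the tin rests on the chock.

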